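# Put the seasonings and the tin back on their matching coasters

## Robot

A 6-joint arm with a two-finger parallel gripper is mounted at the origin on a cart in front of the work surface, level with it; the furniture and walls round the work are solid. World frame = base frame: x ahead of the robot, y to its left, z up, the work surface at z = 0. Lengths are in mm, angles in rad, forces in N, time in s.
With the tool pointing down it reaches from about 350 to 1000 mm from the base axis. Payload 7.1 kg.
Tool frame: the origin (TCP) lies on the centre line of the jaws, within the pads' length; the fingertips stand 11 mm ahead of it and the grasp point (between the pads) lies 8 mm behind it; z points along the fingers, y is the line along which they close (so a half turn about z gives the same grasp; the last joint's range is limited). The gripper opens to 85 mm and grips with 20 to 120 N. Pads are 22 mm wide; open, the fingers measure 114 mm over their backs; the gripper's body (76 mm by 85 mm) begins 54 mm behind the grasp point. The pads swing forward as they close: fully open they stand 13 mm farther back than shut.
Start: joints at [1.191, 0.423, 1.63, -0, 1.089, -0.019], TCP at [220.607, 584.754, 242.319] pointing down, gripper open.
Joint ranges: [-3, 3], [-0.9, 2.11], [0.09, 2.58], [-1.31, 4.45], [0.11, 2.69], [-2.54, 2.54]. Speed limits (rad/s): [2.39, 2.39, 3.01, 3.14, 3.14, 3.14].

## Interface

Orientations are given as a unit quaternion [w, x, y, z].
In Python, from plant import r, imaging gives the robot as it stands. The module is installed in compiled form; this text tells all that it offers.
- The arm moves only by the tool servo_tool, never from a script. Its argument "series" is text: rows parted by semicolons, each of 5 numbers parted by spaces: the shift along the world's x, y, z in mm, then the turn about the world's z in rad, then the opening, from -1 (shut) to 1 (fully open). A call has 1 to 5 rows; each row is the pose to reach, as a shift and turn from the pose commanded when the call began; what a row does not reach only later rows make up. A row lasts 1/10 s, in which the tool goes at most 50 mm and 8.59 degrees, less where a joint would pass 70% of its speed; a pose out of reach is approached as far as the arm can. A call with a gripper value outside its range is refused whole. The fingers move at their own pace and stop on an object; the grip force is fixed at half the most. Time passes only in rows, so rows that repeat a pose let the fingers close. It gives the time, the measured TCP pose, the force, the opening and the grip force at its end, in the units of the state.
- r.get_state(): the state, without advancing time (a new reading comes with each control period).
- imaging.camera(name): name is "scene" or "side" or "wrist"; returns a dict with "color" (400x640x3 uint8, blue, green, red), "fov_y" (degrees; the focal length in pixels is half the picture's height over the tangent of half this angle, whatever the lens; pixels are square), "cx", "cy" (the principal point, pixels), "position" and "orientation" of the camera in the world; the wrist camera has in their place "mount" (4x4, takes a point from camera to tool coordinates, whose origin is the TCP and whose axes are the flange's). Camera axes: x right, y up, looking along -z (the intrinsics and any distortion apply to the point x, -y, -z); pixel columns grow to the right and rows downward; lengths in mm; the calibration is good to about 2 mm. The wrist camera is an equidistant fisheye: a pixel r from the principal point sees the ray r / f radians off the axis. A picture is of the moment at which its call begins: read the wrist's pose just before it. There is no depth.
- r.sign_off(): hands the job in; it is judged then, once.
The state is a dict: "t": time; "joint_pos": joint angles; "joint_vel": joint speeds; "joint_efforts": joint torques, N m; "position": TCP position; "tool_rot": TCP orientation; "force": force on the tool from outside, world axes, zero at the start; "wrist_torque": the same for the moment, N m; "gripper_width": finger opening in mm; "gripper_force": force on a finger pad.
Only numpy, scipy, OpenCV 4.12 (cv2) and the standard library are available. Lean on these libraries where they do the work, as an engineer would, in place of code of your own. Each camera call takes 0.05 s, during which the arm holds its last target. There are 200 camera calls.

## Task

Put the four things standing out in the middle of the worktop (not the group at the far left) back in their own places: the red-capped spice jar on the red coaster, the black-capped jar with the green label on the green coaster, the grey salt shaker on the grey coaster, and the flat blue-lidded tin in the rectangular blue dish, lengthwise. Set each one down gently, upright and flat inside the rim, without dropping or tipping any of them, and leave the yoghurt tub and the drink can alone.

Things in the scene. Friction and masses are not known exactly. Their poses are not given: they have to be found in the camera images.
- red_jar: Clear spice jar with a red screw cap and a brown label; round, 45 mm wide (cap too), 106 mm tall, cap 21 mm deep at the top, about 0.11 kg. Stands upright, loose, in the open middle of the worktop (not its look-alike in the group at the far left). Goes on the red coaster. Origin: centre of its underside; z up along the jar.
- green_jar: Spice jar with a black screw cap (a green spot on its top) and a green label; round, 40 mm wide (cap too), 105 mm tall, cap 21 mm deep, about 0.11 kg. Stands upright, loose, in the open middle of the worktop (not its look-alike in the group at the far left). Goes on the green coaster. Origin: centre of its underside; z up along the jar.
- grey_mill: Grey salt shaker with a narrower domed grey top; round, 90 mm tall, up to 44 mm wide below 66 mm height, top 34 mm wide above about 74 mm, about 0.1 kg. Stands upright (may lean 0.04 rad), loose, in the open middle of the worktop (not its look-alike in the group at the far left). Goes on the grey coaster. Origin: centre of its underside; z up.
- flat_tub: Flat closed food tin, rounded rectangle, dark blue lid, yellow sides: 63 mm (its x; about 60 between the side walls) by 105 mm (its y) by 26 mm tall, 0.15 kg. Loose, flat; its y within 0.35 rad of world x at the start. Goes in the blue dish, long side along long side, either way round. Origin: centre of its underside; z up.
- red_coaster: Red round moulded coaster, fixed to the worktop (does not slide); outer diameter 74 mm, rim 8 mm high and 5 mm thick, flat floor of 64 mm diameter 4 mm above the worktop. Origin: centre of its underside, on the worktop; z up.
- green_coaster: Green round moulded coaster, fixed to the worktop (does not slide); outer diameter 74 mm, rim 8 mm high and 5 mm thick, flat floor of 64 mm diameter 4 mm above the worktop. Origin: centre of its underside, on the worktop; z up.
- grey_coaster: Grey round moulded coaster, fixed to the worktop (does not slide); outer diameter 74 mm, rim 8 mm high and 5 mm thick, flat floor of 64 mm diameter 4 mm above the worktop. Origin: centre of its underside, on the worktop; z up.
- blue_dish: Blue shallow rectangular dish, fixed to the worktop; outside 133 mm (its x, the long side) by 91 mm (its y), inside 123 by 81 mm, rim 8 mm high and 5 mm thick, floor 4 mm above the worktop. Long side within 0.35 rad of the world x axis. Origin: centre of its underside, on the worktop; z up.
- yoghurt_tub: Bystander, leave alone: white tub with a printed lid, 72 mm wide, 71 mm tall, loose. Origin: centre of its underside.
- drink_can: Bystander, leave alone: tan and red drink can, 53 mm wide, 134 mm tall, loose. Origin: centre of its underside.
There are look-alikes about, which are no part of the job. What is shaped like the green_jar but purple is not meant.

How it is judged (in metres and radians):
At the end, for the whole second after the job is handed in: Each round item stands upright (0.12 rad) on the floor of its own coaster, axis within 13 mm of its centre; the tin lies flat in the blue dish, within 14 mm of its centre along each side, long sides within 0.25 rad; undersides under 7.5 mm above the worktop; all released, at rest (horizontal distance between red_jar and red_coaster below 0.013 m and height (world z) of each of red_jar, green_jar, grey_mill, flat_tub below 0.0075 m and angle between each of red_jar, green_jar, grey_mill, flat_tub's own z axis and vertical below 0.12 rad and linear speed of each of red_jar, green_jar, grey_mill, flat_tub below 0.02 m/s and horizontal distance between green_jar and green_coaster below 0.013 m and horizontal distance between grey_mill and grey_coaster below 0.013 m and x of flat_tub in the frame of blue_dish between -0.014 and 0.014 m and y of flat_tub in the frame of blue_dish between -0.014 and 0.014 m and angle between the y axis of flat_tub and the x axis of blue_dish, either way round below 0.25 rad); the robot touches nothing.
It fails at once if one of the four items is dropped (falls faster than 0.6 m/s, touched by no part of the robot) ((linear speed of red_jar above 0.6 m/s and contact force between each of the fingers, the arm and red_jar below 0.05 N) or (linear speed of green_jar above 0.6 m/s and contact force between each of the fingers, the arm and green_jar below 0.05 N) or (linear speed of grey_mill above 0.6 m/s and contact force between each of the fingers, the arm and grey_mill below 0.05 N) or (linear speed of flat_tub above 0.6 m/s and contact force between each of the fingers, the arm and flat_tub below 0.05 N)).
It fails at once if one of the four items is tipped over (more than 0.7 rad from upright) (angle between any of red_jar, green_jar, grey_mill, flat_tub's own z axis and vertical above 0.7 rad).
It fails at once if yoghurt tub pushed by more than 20 mm or tipped (distance of yoghurt_tub from where it was at the start of the episode above 0.02 m or angle between yoghurt_tub's own z axis and vertical above 0.3 rad).
It fails at once if drink can pushed by more than 20 mm or tipped (distance of drink_can from where it was at the start of the episode above 0.02 m or angle between drink_can's own z axis and vertical above 0.3 rad).
It also fails if it takes over 122 s, if anything falls off the work surface, if the arm or the gripper's body presses on something with over 40 N, if the wrist force passes 120 N, or if a joint passes its speed limit or range.

## Working session

There is one attempt and no reset: what is moved stays moved. The work goes in short steps, Python scripts to look and compute and a tool call to move; the robot and the scene stay as the last step left them, time stands still between calls to the robot, and variables do not carry over. Pictures are saved under pics/ and viewed, at most 14 in all, crops included, and the job is handed in when it is done.

Besides the shell and the picture viewer there is one more tool, called after "Request:" as name(argument=value, ...) on one line, values as JSON. servo_tool: Moves the arm, as the interface text tells. Its arguments: {"type":"object","properties":{"series":{"type":"string"}},"required":["series"]}

```bash
mkdir -p pics; ls; cat > h.py <<'E'
import numpy as np, cv2, pickle
from scipy.spatial.transform import Rotation as R
def rot(q): return R.from_quat([q[1],q[2],q[3],q[0]]).as_matrix()
def ray(c,u,v):
    f=200/np.tan(np.radians(c["fov_y"]/2))
    return np.array(c["position"]), rot(c["orientation"])@np.array([(u-c["cx"])/f,-(v-c["cy"])/f,-1.])
def plane(c,u,v,z):
    o,d=ray(c,u,v); return o+d*(z-o[2])/d[2]
def proj(c,p):
    f=200/np.tan(np.radians(c["fov_y"]/2)); q=rot(c["orientation"]).T@(np.array(p)-c["position"])
    return c["cx"]-f*q[0]/q[2], c["cy"]+f*q[1]/q[2]
def wray(c,u,v,st):
    f=200/np.tan(np.radians(c["fov_y"]/2)); a=np.array([u-c["cx"],v-c["cy"]]); n=np.linalg.norm(a); t=n/f
    d=np.array([a[0]/n*np.sin(t),-a[1]/n*np.sin(t),-np.cos(t)]) if n>0 else np.array([0,0,-1.])
    M=np.array(c["mount"]); Q=rot(st["tool_rot"])
    return Q@M[:3,3]+np.array(st["position"]), Q@M[:3,:3]@d
def wplane(c,u,v,st,z):
    o,d=wray(c,u,v,st); return o+d*(z-o[2])/d[2]
E
python3 - <<'E'
from h import *
from plant import r, imaging
s=r.get_state(); print(s)
for n in ["scene","side","wrist"]:
    c=imaging.camera(n); pickle.dump((c,s),open(n+".pkl","wb")); cv2.imwrite(f"pics/{n}0.png",c["color"]); print({k:v for k,v in c.items() if k!="color"})
E
```

```text
pics
{'t': 0.0, 'joint_pos': array([ 1.19099609e+00,  4.23811932e-01,  1.63072840e+00, -1.24157929e-05,
        1.08861948e+00, -1.90152831e-02]), 'joint_vel': array([ 0.00046278, -0.00076625,  0.00042006, -0.00120519, -0.00015782,
       -0.00026132]), 'joint_efforts': array([ 1.75991929e-03, -5.57411277e+01, -2.81734568e+01,  1.50819824e-04,
        7.53738190e-03, -5.36598793e-05]), 'position': array([220.41236107, 584.25110439, 241.54865353]), 'tool_rot': array([-1.49828767e-04,  1.79412804e-01,  9.83773567e-01, -7.69137806e-04]), 'force': array([ 0.28489024, -0.05056412, -0.18437973]), 'wrist_torque': array([-0.00369226, -0.00514701, -0.01981605]), 'gripper_force': 0.0, 'gripper_width': 85.35262681686045}
{'fov_y': 50.74862355897829, 'cx': 315.44079678750825, 'cy': 203.05945484883304, 'position': array([ 154.55513201, -665.97567283,  523.43004789]), 'orientation': array([ 0.83696886,  0.46332379, -0.14725314, -0.25125823])}
{'fov_y': 45.4657739778626, 'cx': 318.4348069271891, 'cy': 199.8016748279615, 'position': array([472.02543872, 933.44200628, 844.04574972]), 'orientation': array([-0.08046113, -0.02883518,  0.42292085,  0.90212665])}
{'fov_y': 65.70646984690485, 'cx': 315.3647367241704, 'cy': 203.6482107716754, 'mount': array([[ 1.37752077e-04,  9.55650136e-01,  2.94504326e-01,
         7.51671354e+01],
       [ 9.99999948e-01, -4.60432440e-05, -3.18334332e-04,
        -2.71968300e-01],
       [-2.90656313e-04,  2.94504354e-01, -9.55650093e-01,
        -1.31234275e+02],
       [ 0.00000000e+00,  0.00000000e+00,  0.00000000e+00,
         1.00000000e+00]])}
```

View pics/scene0.png

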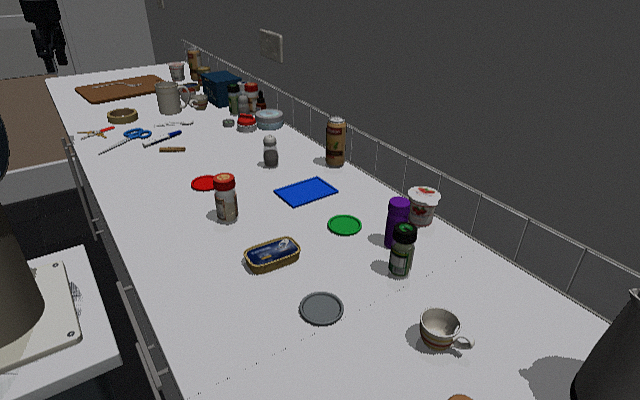

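View pics/side0.png

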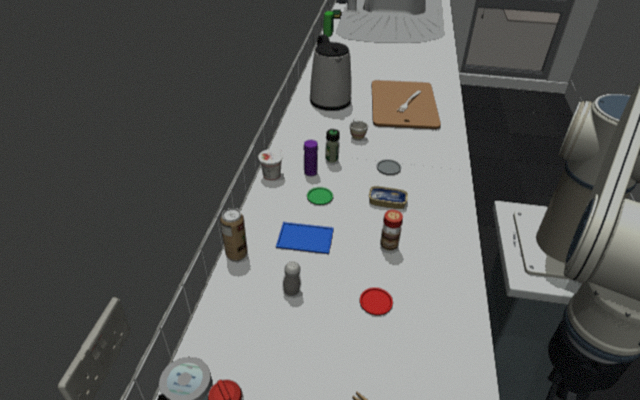

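```bash
cat > m.py <<'E'
from h import *
def msk(c,name,box):
    im=c["color"]; h=cv2.cvtColor(im,cv2.COLOR_BGR2HSV).astype(int); H,S,V=h[...,0],h[...,1],h[...,2]
    m={"red":((H<8)|(H>172))&(S>140)&(V>70),"green":(abs(H-65)<18)&(S>110)&(V>40),"blue":(abs(H-113)<12)&(S>150),
       "dark":(V<np.median(V[box[1]:box[3],box[0]:box[2]])*0.82),"grey":(V<np.median(V[box[1]:box[3],box[0]:box[2]])*0.85)&(S<60)}[name].astype(np.uint8)
    o=np.zeros_like(m); x0,y0,x1,y1=box; o[y0:y1,x0:x1]=m[y0:y1,x0:x1]
    n,l,st,ce=cv2.connectedComponentsWithStats(cv2.morphologyEx(o,cv2.MORPH_CLOSE,np.ones((3,3))))
    k=1+np.argmax(st[1:,4]); return (l==k).astype(np.uint8),ce[k],st[k]
def cpts(m): return max(cv2.findContours(m,cv2.RETR_EXTERNAL,cv2.CHAIN_APPROX_NONE)[0],key=len)[:,0].astype(float)
E
python3 - <<'E'
from m import *
C={n:pickle.load(open(n+".pkl","rb"))[0] for n in("scene","side")}
J=[("scene","red_coaster","red",(185,172,216,195),8),("side","red_coaster","red",(350,280,400,322),8),
("scene","green_coaster","green",(320,208,368,240),8),("side","green_coaster","green",(300,182,340,210),8),
("scene","grey_coaster","grey",(290,285,350,332),8),("side","grey_coaster","grey",(370,155,405,178),8),
("scene","dish","blue",(265,170,345,212),8),("side","dish","blue",(270,218,340,258),8),
("scene","tin","dark",(235,228,308,280),13),("side","tin","dark",(362,182,412,211),13),
("scene","red_jar","red",(211,165,240,195),95.5),("side","red_jar","red",(378,205,408,235),95.5),
("scene","green_jar","green",(395,222,412,236),105),("side","green_jar","green",(322,126,342,140),105),
("scene","mill","dark",(258,130,285,172),43),("side","mill","dark",(278,256,306,300),43)]
for n,o,k,b,z in J:
    m,ce,st=msk(C[n],k,b); P=np.array([plane(C[n],u,v,z)[:2] for u,v in cpts(m)],np.float32)
    (a,rad)=cv2.minEnclosingCircle(P)
    print(n,o,st[:4],"cen",plane(C[n],*ce,z)[:2].round(1),"circ",np.round(a,1),round(rad,1), "rect",cv2.minAreaRect(P) if o in("dish","tin") else "")
v=cv2.hconcat([cv2.resize(C["scene"]["color"][120:280,190:430],(400,267),interpolation=2),cv2.resize(C["side"]["color"][120:310,270:420],(338,428),interpolation=2)[:267]])
E
```

```text
scene red_coaster [191 175  25  15] cen [442.4 252.5] circ [449.8 250.5] 38.8 rect 
side red_coaster [360 288  32  27] cen [447.3 260.5] circ [447.8 259.4] 36.1 rect 
scene green_coaster [328 215  34  21] cen [627.3 -85.4] circ [627.  -85.6] 38.8 rect 
side green_coaster [307 188  26  17] cen [629.1 -74.3] circ [629.4 -74.6] 35.8 rect 
scene grey_coaster [298 292  46  36] cen [ 445.6 -260.4] circ [ 447.2 -259.6] 40.1 rect 
side grey_coaster [376 159  25  17] cen [ 449.2 -246. ] circ [ 450.1 -247.4] 42.4 rect 
scene dish [274 176  64  32] cen [631.6  78.1] circ [633.4  81.8] 80.3 rect ((634.2604370117188, 80.11695861816406), (135.5758056640625, 95.57928466796875), 1.4588074684143066)
side dish [277 223  56  30] cen [636.7  95.3] circ [636.5  92.9] 75.7 rect ((637.2972412109375, 93.72987365722656), (129.01564025878906, 88.94229888916016), 1.817694067955017)
scene tin [241 236  60  40] cen [439.8 -98.6] circ [443.4 -96. ] 66.5 rect ((442.8204345703125, -96.97694396972656), (87.09888458251953, 121.05438995361328), 87.0815658569336)
side tin [369 187  38  23] cen [438.1 -91.9] circ [440.5 -97.6] 59.1 rect ((441.78253173828125, -95.71185302734375), (84.15380096435547, 100.88861083984375), 88.19096374511719)
scene red_jar [211 173  23  18] cen [427.   78.9] circ [429.8  78.8] 38.9 rect 
side red_jar [385 211  17  16] cen [428.6  81.9] circ [428.   81.4] 28.4 rect 
scene green_jar [399 223  13   9] cen [ 621.7 -258.1] circ [ 621.3 -257.6] 13.0 rect 
side green_jar [329 130   8   5] cen [ 622.8 -254.1] circ [ 623.3 -253.7] 12.2 rect 
scene mill [258 135  21  35] cen [626.7 246. ] circ [635.  262.9] 108.0 rect 
side mill [283 266  19  34] cen [630.6 275. ] circ [630.8 269.3] 48.3 rect
```

Scene view: red jar (224,195), red coaster (207,183), mill (270,150), tin (272,254), dish (306,191), green coaster (345,225), grey coaster (321,308), green jar (403,248) with a purple look-alike close by at (398,222), yoghurt (422,205), can (335,142). The side view agrees with this. The two views differ by up to about 10 mm in y at table level, so I'll refine with the wrist camera.

Request:
servo_tool(series="46 -42 0 0.09 1;46 -84 0 0.18 1;69 -125 0 0.27 1;92 -167 0 0.36 1;114 -208 0 0.36 1")

```text
t: 0.65
position: [335.0, 374.9, 242.2]
tool_rot: [-0.0, -0.001, 1.0, -0.0]
force: [0.7, 0.5, 0.2]
gripper_width: 85.5
gripper_force: 0.0
```

Request:
servo_tool(series="23 -42 0 0 1;46 -84 0 0 1;69 -125 0 0 1;92 -167 0 0 1;114 -208 0 0 1")

```text
t: 1.15
position: [449.2, 166.9, 242.4]
tool_rot: [0.0, 0.0, 1.0, 0.0]
force: [1.4, 0.7, -0.4]
gripper_width: 85.6
gripper_force: 0.0
```

Request:
servo_tool(series="0 0 0 0 1;0 0 0 0 1")

```text
t: 1.35
position: [448.8, 167.7, 242.2]
tool_rot: [-0.0, 0.002, 1.0, 0.0]
force: [-1.1, 0.0, 0.0]
gripper_width: 85.5
gripper_force: 0.0
```

```bash
cat > look.py <<'E'
import sys
from h import *
from plant import r, imaging
s=r.get_state(); c=imaging.camera("wrist"); n=sys.argv[1]
pickle.dump((c,s),open(n+".pkl","wb")); cv2.imwrite(f"pics/{n}.png",c["color"]); print(s["t"],s["position"].round(1),s["tool_rot"].round(3),s["force"].round(1),s["gripper_width"].round(1))
E
python3 look.py w1
```

```text
Traceback (most recent call last):
  File "look.py", line 5, in <module>
    pickle.dump((c,s),open(n+".pkl","wb")); cv2.imwrite(f"pics/{n}.png",c["color"]); print(s["t"],s["position"].round(1),s["tool_rot"].round(3),s["force"].round(1),s["gripper_width"].round(1))
                                                                                                                                                                    ^^^^^^^^^^^^^^^^^^^^^^^^
AttributeError: 'float' object has no attribute 'round'
```

View pics/w1.png

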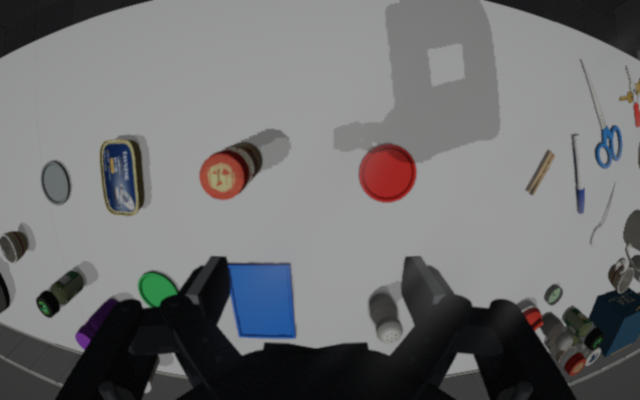

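The wrist view shows everything: red coaster (388,172), red cap (225,175), tin (122,177), grey coaster (56,182), green coaster (158,290), dish (262,300), mill (385,318) behind the fingers, green jar (55,295), purple (100,325).

```bash
sed -i 's/,s\["gripper_width"\].round(1)//' look.py; python3 - <<'E'
from m import *
c,s=pickle.load(open("w1.pkl","rb"))
for o,k,b,z in [("red_coaster","red",(350,135,425,210),8),("red_jar","red",(195,145,248,205),106),("green_coaster","green",(130,262,180,310),8),("grey_coaster","grey",(38,158,74,208),8),("dish","blue",(225,258,300,342),8),("green_jar","green",(36,285,60,318),105),("tin","dark",(96,132,148,220),26)]:
    m,ce,st=msk(c,k,b); P=np.array([wplane(c,u,v,s,z)[:2] for u,v in cpts(m)],np.float32)
    a,rad=cv2.minEnclosingCircle(P)
    print(o,st[:4],"cen",wplane(c,*ce,s,z)[:2].round(1),"circ",np.round(a,1),round(rad,1),cv2.minAreaRect(P) if o in("dish","tin") else "")
print("red top disc",wplane(c,225,175,s,106)[:2],"mill top",wplane(c,389,330,s,88)[:2],"purple far tip",wplane(c,86,338,s,105)[:2])
S=pickle.load(open("scene.pkl","rb"))[0];D=pickle.load(open("side.pkl","rb"))[0]
for n,a,b,z in [("purple top",(398,201),(311,144),105),("yog top",(424,191),(270,158),71),("can top",(336,121),(231,216),134),("mill top",(270,139),(292,267),86),("grn top",(404,230),(333,132),105),("red top",(224,178),(393,214),106)]: print(n,plane(S,*a,z)[:2].round(),plane(D,*b,z)[:2].round())
E
```

```text
red_coaster [360 145  56  57] cen [447.6 256.1] circ [447.8 256.6] 35.4 
red_jar [201 153  44  46] cen [428.3  84.3] circ [429.6  82.7] 21.6 
green_coaster [139 272  39  36] cen [622.3 -79.6] circ [629.4 -78.2] 37.2 
grey_coaster [ 42 161  29  43] cen [ 448.  -244.4] circ [ 448.5 -249.1] 38.3 
dish [227 264  68  74] cen [632.7  89. ] circ [636.3  89.9] 76.9 ((636.5765380859375, 88.30660247802734), (131.05035400390625, 90.0563735961914), 1.4294472932815552)
green_jar [ 38 301  11  14] cen [ 623.3 -255.1] circ [ 623.5 -255.6] 13.0 
tin [100 139  45  73] cen [436.5 -86.9] circ [443.1 -88.1] 55.3 ((442.1466064453125, -88.53517150878906), (71.46212005615234, 98.37450408935547), 87.63348388671875)
red top disc [428.47162221  85.78242802] mill top [621.36503333 255.82919322] purple far tip [ 664.56487955 -175.21617445]
purple top [ 672. -188.] [ 673. -179.]
yog top [ 790. -149.] [ 782. -137.]
can top [774. 154.] [786. 185.]
mill top [628. 241.] [631. 266.]
grn top [ 614. -264.] [ 621. -254.]
red top [430.  73.] [430.  78.]
```

Request:
servo_tool(series="-10 -43 0 0 1;-20 -86 -20 0 1;-20 -86 -65 0 1;-20 -86 -110 0 1;-20 -86 -140 0 1")

```text
t: 1.9
position: [427.1, 83.7, 100.3]
tool_rot: [-0.001, -0.0, 1.0, -0.0]
force: [-0.2, 0.2, -0.1]
gripper_width: 85.6
gripper_force: 0.0
```

Request:
servo_tool(series="0 0 -22 0 1;0 0 -22 0 -1;0 0 -22 0 -1;0 0 -22 0 -1;0 0 -22 0 -1")

```text
t: 2.4
position: [429.5, 83.3, 81.7]
tool_rot: [0.001, 0.0, 1.0, 0.0]
force: [-0.5, 2.0, 2.5]
gripper_width: 43.2
gripper_force: 60.6
```

Request:
servo_tool(series="0 0 0 0 -1;0 0 0 0 -1;0 0 0 0 -1;0 0 0 0 -1;0 0 0 0 -1")

```text
t: 2.9
position: [429.7, 83.1, 81.6]
tool_rot: [0.001, 0.001, 1.0, 0.0]
force: [-0.5, 2.3, 8.4]
gripper_width: 43.2
gripper_force: 60.9
```

Request:
servo_tool(series="0 0 10 0 -1;0 0 30 0 -1;5 35 40 0 -1;10 75 40 0 -1;15 115 40 0 -1")

```text
t: 3.4
position: [444.2, 198.9, 121.8]
tool_rot: [0.001, 0.001, 1.0, 0.0]
force: [0.0, -0.2, -1.2]
gripper_width: 43.2
gripper_force: 61.4
```

Request:
servo_tool(series="3 35 0 0 -1;5 52 0 0 -1;5 58 0 0 -1;5 58.5 0 0 -1;5 58.5 0 0 -1")

```text
t: 3.9
position: [448.1, 255.0, 120.2]
tool_rot: [-0.0, 0.001, 1.0, -0.0]
force: [0.6, -0.9, -0.6]
gripper_width: 42.8
gripper_force: 61.5
```

```bash
python3 look.py w2
```

```text
3.9 [448.1 255.  120.2] [-0.     0.001  1.    -0.   ] [ 0.6 -0.9 -0.6]
```

View pics/w2.png

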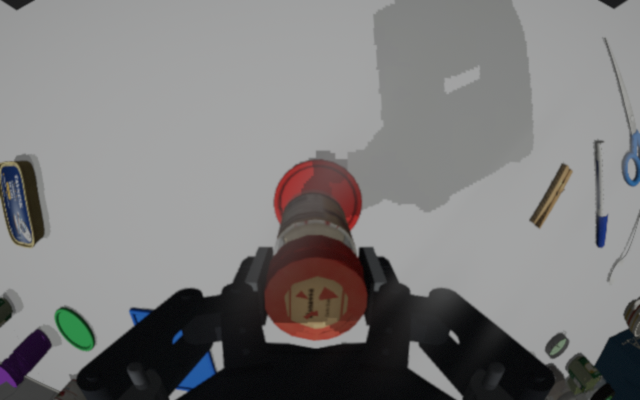

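The jar hangs upright between the pads, and the coaster is centred beneath it at about (318,198). I'll lower it now.

Request:
servo_tool(series="0 0 -20 0 -1;0 0 -30 0 -1;0 0 -34 0 -1;0 0 -35.5 0 -1;0 0 -35.5 0 -1")

```text
t: 4.45
position: [448.5, 255.1, 85.7]
tool_rot: [-0.0, 0.001, 1.0, -0.001]
force: [-2.1, -5.9, 10.8]
gripper_width: 43.2
gripper_force: 63.1
```

Request:
servo_tool(series="0 0 0 0 0.1;0 0 0 0 0.3;0 0 0 0 1;0 0 0 0 1;0 0 0 0 1")

```text
t: 4.95
position: [448.6, 256.3, 84.7]
tool_rot: [-0.0, 0.0, 1.0, -0.0]
force: [0.2, -0.0, -0.3]
gripper_width: 85.2
gripper_force: 0.0
```

Request:
servo_tool(series="0 0 40 0 1;0 0 90 0 1;0 0 140 0 1;0 0 140 0 1;0 0 140 0 1")

```text
t: 5.45
position: [449.1, 256.6, 226.1]
tool_rot: [0.001, 0.0, 1.0, 0.001]
force: [-0.3, -0.7, 0.1]
gripper_width: 85.5
gripper_force: 0.0
```

Request:
servo_tool(series="50 0 0 0 1;100 0 0 0 1;100 0 0 0 1;100 0 0 0 1;100 0 0 0 1")

```text
t: 5.95
position: [546.8, 255.7, 222.9]
tool_rot: [-0.002, 0.0, 1.0, -0.001]
force: [-0.5, -0.1, -0.7]
gripper_width: 85.6
gripper_force: 0.0
```

```bash
python3 look.py w3
```

```text
5.95 [546.8 255.7 222.9] [-0.002  0.     1.    -0.001] [-0.5 -0.1 -0.7]
```

View pics/w3.png

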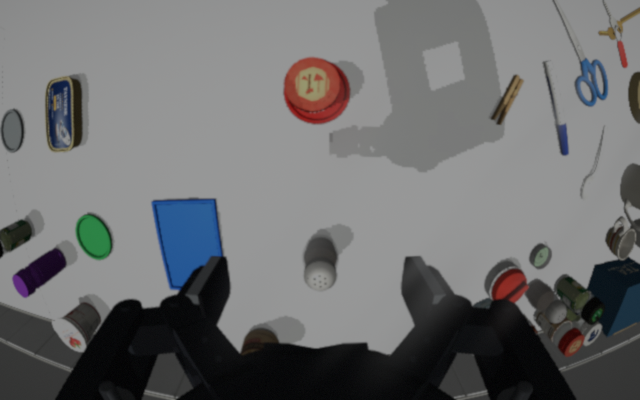

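The red jar (314,85) stands inside its coaster. The mill is at (320,262), with its top at (320,276) and no obstruction between the fingers.

```bash
python3 - <<'E'
from m import *
c,s=pickle.load(open("w3.pkl","rb"))
m,ce,st=msk(c,"dark",(302,228,342,296)); print(st,ce)
print("top",wplane(c,320,276,s,85)[:2],"base",wplane(c,320,245,s,22)[:2],"centroid",wplane(c,*ce,s,45)[:2], "tip",wplane(c,320,291,s,80)[:2])
m,ce,st=msk(c,"red",(275,50,355,130)); print("red",ce, wplane(c,314,84,s,110)[:2])
E
```

```text
[ 304  234   34   49 1026] [321.21052632 253.91033138]
top [629.51980224 259.89490707] base [624.02809202 260.63677589] centroid [624.42724491 261.69623389] tip [650.80613215 260.08256773]
red [317.53726842  93.19302025] [449.74437329 254.36570003]
```

Request:
servo_tool(series="40 2 0 0 1;79 4 -20 0 1;79 4 -60 0 1;79 4 -100 0 1;79 4 -130 0 1")

```text
t: 6.5
position: [625.5, 259.9, 92.2]
tool_rot: [-0.001, 0.0, 1.0, -0.001]
force: [-0.4, 0.3, -0.4]
gripper_width: 85.4
gripper_force: 0.0
```

Request:
servo_tool(series="0 0 -30 0 1;0 0 -53 0 1;0 0 -53 0 1;0 0 -53 0 -1;0 0 -53 0 -1")

```text
t: 7.0
position: [628.3, 260.8, 43.6]
tool_rot: [0.001, 0.0, 1.0, 0.0]
force: [-0.8, -0.9, 0.2]
gripper_width: 59.2
gripper_force: 0.0
```

Request:
servo_tool(series="0 0 0 0 -1;0 0 0 0 -1;0 0 0 0 -1;0 0 0 0 -1")

```text
t: 7.4
position: [628.8, 260.5, 44.2]
tool_rot: [0.001, 0.0, 1.0, 0.0]
force: [-0.8, -1.2, 8.2]
gripper_width: 37.1
gripper_force: 58.6
```

Request:
servo_tool(series="0 0 10 0 -1;0 0 35 0 -1;0 0 75 0 -1;-12 -35 80 0 -1;-26 -75 80 0 -1")

```text
t: 7.9
position: [603.2, 186.1, 125.1]
tool_rot: [0.003, -0.001, 1.0, 0.001]
force: [0.7, -0.6, -2.0]
gripper_width: 37.1
gripper_force: 59.1
```

Request:
servo_tool(series="-14 -40 0 0 -1;-28 -80 0 0 -1;-42 -120 0 0 -1;-56 -160 0 0 -1;-70 -200 0 0 -1")

```text
t: 8.4
position: [531.2, -16.2, 122.9]
tool_rot: [0.001, 0.0, 1.0, -0.0]
force: [0.2, 0.7, -2.1]
gripper_width: 37.0
gripper_force: 59.1
```

Request:
servo_tool(series="-14 -40 0 0 -1;-28 -80 0 0 -1;-42 -120 0 0 -1;-56 -155 0 0 -1;-63 -174 0 0 -1")

```text
t: 8.9
position: [467.7, -191.1, 122.8]
tool_rot: [0.001, 0.001, 1.0, -0.0]
force: [0.8, 0.2, -1.5]
gripper_width: 36.7
gripper_force: 59.1
```

Request:
servo_tool(series="0 0 0 0 -1;0 0 0 0 -1;0 0 0 0 -1")

```text
t: 9.2
position: [469.0, -188.1, 122.2]
tool_rot: [0.0, 0.0, 1.0, -0.0]
force: [-0.4, -0.0, -1.2]
gripper_width: 37.1
gripper_force: 59.1
```

```bash
python3 look.py w4
```

```text
9.2 [ 469.  -188.1  122.2] [ 0.  0.  1. -0.] [-0.4 -0.  -1.2]
```

View pics/w4.png

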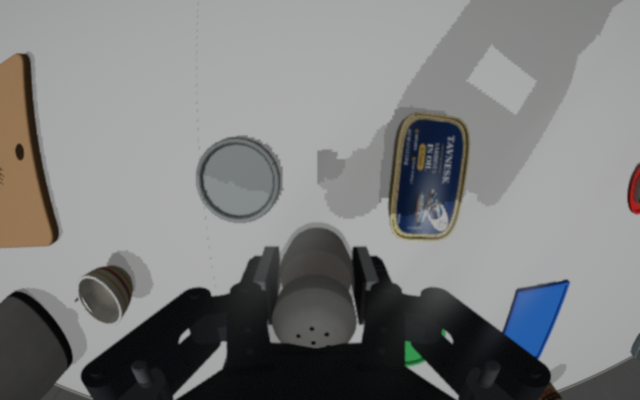

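The grey coaster is at (239,179) and the tin at (429,177). The mill hangs straight between the pads.

```bash
python3 - <<'E'
from m import *
c,s=pickle.load(open("w4.pkl","rb"))
for o,k,b,z in [("grey_coaster","grey",(190,130,286,228),8),("tinblue","blue",(385,105,475,245),26)]:
    m,ce,st=msk(c,k,b); P=np.array([wplane(c,u,v,s,z)[:2] for u,v in cpts(m)],np.float32)
    print(o,st[:4],wplane(c,*ce,s,z)[:2],cv2.minEnclosingCircle(P),cv2.minAreaRect(P))
print("coaster manual",wplane(c,239,179,s,8), [wplane(c,u,v,s,8)[:2].round(1) for u,v in((196,179),(282,179),(239,135),(239,223))])
print("tin corners-ish", [wplane(c,u,v,s,z)[:2].round(1) for u,v,z in((436,113,24),(422,239,24),(396,172,24),(464,178,24),(400,125,24),(466,125,24),(392,228,24),(456,231,24))])
E
```

```text
grey_coaster [197 136  84  84] [ 443.2955611 -248.6196577] ((448.19805908203125, -252.92567443847656), 36.98543930053711) ((447.97064208984375, -252.2386474609375), (70.59386444091797, 71.86548614501953), 4.629017353057861)
tinblue [413 121  49  84] [417.26647161 -89.0899511 ] ((431.9517822265625, -94.2508544921875), 36.743927001953125) ((425.1662292480469, -83.65274047851562), (73.29564666748047, 35.19261932373047), 32.629676818847656)
coaster manual [ 448.14737422 -251.43240951    8.        ] [array([ 447.5, -290. ]), array([ 448.5, -215.4]), array([ 411.7, -249.6]), array([ 487. , -254.3])]
tin corners-ish [array([391.7, -95.6]), array([495.7, -98.4]), array([ 439., -126.]), array([442.5, -66.3]), array([ 402.7, -124.6]), array([399.2, -68.6]), array([ 485.3, -125.9]), array([489.2, -67.1])]
```

Request:
servo_tool(series="-10 -30 0 0 -1;-18 -56 0 0 -1;-20 -63 0 0 -1;-20 -63 -30 0 -1;-20 -63 -55 0 -1")

```text
t: 9.75
position: [449.5, -251.3, 66.6]
tool_rot: [0.001, 0.0, 1.0, -0.0]
force: [-0.2, 0.0, -1.3]
gripper_width: 36.5
gripper_force: 59.2
```

Request:
servo_tool(series="0 0 -12 0 -1;0 0 -17 0 -1;0 0 -19 0 -1;0 0 -20 0 -1;0 0 -20 0 -1")

```text
t: 10.25
position: [449.1, -251.0, 48.3]
tool_rot: [0.0, 0.0, 1.0, 0.0]
force: [-1.2, 3.3, 6.9]
gripper_width: 37.1
gripper_force: 60.6
```

Request:
servo_tool(series="0 0 0 0 -0.1;0 0 0 0 0.2;0 0 0 0 1;0 0 0 0 1;0 0 0 0 1")

```text
t: 10.75
position: [448.7, -251.8, 46.9]
tool_rot: [0.0, 0.0, 1.0, -0.0]
force: [0.5, 0.1, 0.1]
gripper_width: 85.5
gripper_force: 0.0
```

Request:
servo_tool(series="0 0 40 0 1;0 0 90 0 1;0 20 130 0 1;0 60 140 0 1;-2 105 140 0 1")

```text
t: 11.25
position: [448.3, -147.0, 189.3]
tool_rot: [0.003, 0.002, 1.0, -0.001]
force: [0.8, 0.8, 0.2]
gripper_width: 85.3
gripper_force: 0.0
```

Request:
servo_tool(series="-3 50 0 0 1;-3 50 0 0 1;-3 50 0 0 1;-3 50 0 0 1")

```text
t: 11.65
position: [443.9, -97.4, 186.9]
tool_rot: [0.0, 0.001, 1.0, -0.0]
force: [-0.0, -1.2, -0.1]
gripper_width: 85.7
gripper_force: 0.0
```

```bash
python3 look.py w5
```

```text
11.65 [443.9 -97.4 186.9] [ 0.     0.001  1.    -0.   ] [-0.  -1.2 -0.1]
```

View pics/w5.png

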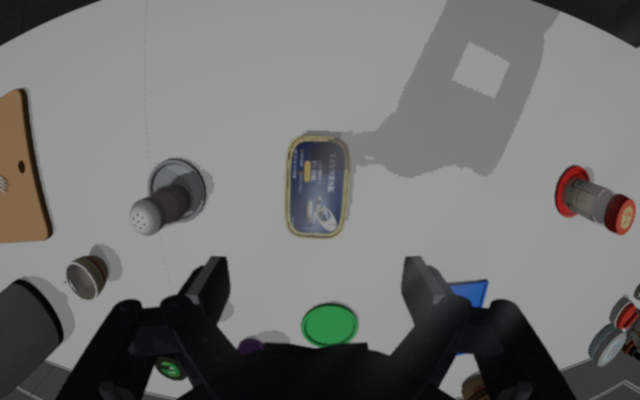

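The mill stands upright in the grey coaster at (178,190). The tin spans (287–348, 136–238) and is nearly aligned with the gripper.

```bash
python3 - <<'E'
from m import *
c,s=pickle.load(open("w5.pkl","rb"))
print("tin",[wplane(c,u,v,s,24)[:2].round(1) for u,v in((320,136),(317,238),(286,187),(350,187),(291,142),(348,144),(287,231),(346,232))])
m,ce,st=msk(c,"green",(295,295,365,352)); P=np.array([wplane(c,u,v,s,8)[:2] for u,v in cpts(m)],np.float32); print(st[:4],cv2.minEnclosingCircle(P))
w,s=pickle.load(open("w3.pkl","rb"))
m,ce,st=msk(w,"blue",(140,190,230,275)); P=np.array([wplane(w,u,v,s,8)[:2] for u,v in cpts(m)],np.float32)
print("w3 dish pts",[wplane(w,u,v,s,8)[:2].round(1) for u,v in((153,200),(216,198))])
E
```

```text
tin [array([392.5, -93.2]), array([496.6, -96. ]), array([ 442.3, -126.4]), array([442.3, -63.6]), array([ 398.1, -120.7]), array([400. , -66.5]), array([ 488.8, -126.8]), array([490. , -66.1])]
[302 304  55  44] ((629.0820922851562, -79.73140716552734), 37.59617233276367)
w3 dish pts [array([572.5,  46.5]), array([570.3, 135.5])]
```

Request:
servo_tool(series="0.7 1 -45 -0.03 1;0.7 1 -90 -0.03 1;0.7 1 -130 -0.03 1;0.7 1 -155 -0.03 1;0.7 1 -166 -0.03 1")

```text
t: 12.2
position: [443.0, -96.7, 18.3]
tool_rot: [-0.002, 0.017, 1.0, 0.0]
force: [-0.3, 0.8, -1.0]
gripper_width: 85.3
gripper_force: 0.0
```

Request:
servo_tool(series="0 0 -4 0 1;0 0 -4 0 1;0 0 -4 0 -1;0 0 -4 0 -1;0 0 -4 0 -1")

```text
t: 12.7
position: [445.3, -96.0, 18.5]
tool_rot: [0.001, 0.015, 1.0, -0.0]
force: [-2.7, -1.6, 10.8]
gripper_width: 57.9
gripper_force: 61.6
```

Request:
servo_tool(series="0 0 0 0 -1;0 0 0 0 -1;0 0 0 0 -1")

```text
t: 13.0
position: [445.2, -96.0, 18.5]
tool_rot: [0.001, 0.016, 1.0, -0.0]
force: [-1.9, -1.9, 10.4]
gripper_width: 58.4
gripper_force: 61.6
```

Request:
servo_tool(series="0 0 10 0 -1;0 0 35 0 -1;15 15 60 0.02 -1;40 38 60 0.04 -1;68 65 60 0.055 -1")

```text
t: 13.5
position: [513.4, -30.4, 79.0]
tool_rot: [0.001, -0.012, 1.0, -0.0]
force: [0.7, -0.2, -2.6]
gripper_width: 58.3
gripper_force: 65.0
```

Request:
servo_tool(series="30 28 0 0 -1;60 57 0 0 -1;90 86 0 0 -1;115 111 0 0 -1;125 121 0 0 -1")

```text
t: 14.0
position: [639.8, 92.9, 78.2]
tool_rot: [0.002, -0.013, 1.0, 0.0]
force: [-0.4, -0.6, -1.4]
gripper_width: 58.0
gripper_force: 65.0
```

Request:
servo_tool(series="0 0 0 0 -1;0 0 0 0 -1;0 0 0 0 -1")

```text
t: 14.3
position: [635.9, 89.1, 76.8]
tool_rot: [-0.001, -0.012, 1.0, -0.0]
force: [-0.0, -0.4, -1.2]
gripper_width: 58.3
gripper_force: 65.0
```

```bash
python3 look.py w6
```

```text
14.3 [635.9  89.1  76.8] [-0.001 -0.012  1.    -0.   ] [-0.  -0.4 -1.2]
```

View pics/w6.png

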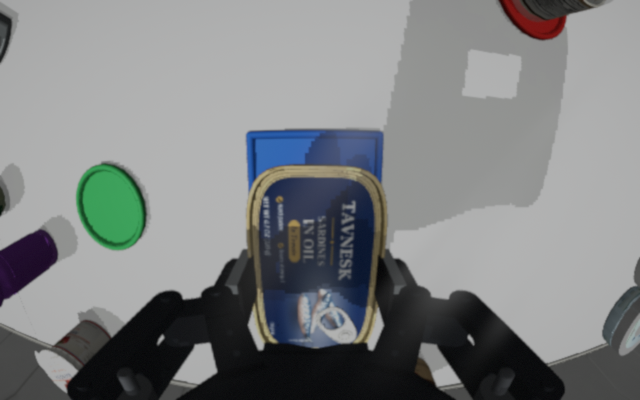

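The tin is level. The near edge of the dish runs from (247,132) to (383,129), and the near edge of the tin is at (317,167).

```bash
python3 - <<'E'
from m import *
c,s=pickle.load(open("w6.pkl","rb"))
print([wplane(c,u,v,s,8)[:2].round(1) for u,v in((247,132),(383,129),(247,180),(384,172))],[wplane(c,u,v,s,84)[:2].round(1) for u,v in((317,167),(247,225),(386,225),(262,185),(372,183))])
m,ce,st=msk(c,"green",(70,155,155,255)); P=np.array([wplane(c,u,v,s,8)[:2] for u,v in cpts(m)],np.float32); print(st[:4],cv2.minEnclosingCircle(P))
E
```

```text
[array([574.4,  42.9]), array([570.3, 131.4]), array([606.6,  42.3]), array([599. , 133.9])] [array([583.3,  88.4]), array([609.3,  58.5]), array([607.9, 119.1]), array([591.3,  65.7]), array([589.4, 111.4])]
[ 77 164  68  86] ((630.017822265625, -77.58865356445312), 37.23706817626953)
```

Request:
servo_tool(series="2 0 -25 0 -1;2 0 -42 0 -1;2 0 -50 0 -1;2 0 -54 0 -1;2 0 -55 0 -1")

```text
t: 14.85
position: [638.3, 89.7, 22.6]
tool_rot: [-0.001, -0.012, 1.0, -0.0]
force: [-8.2, -2.3, 16.0]
gripper_width: 58.1
gripper_force: 66.5
```

Request:
servo_tool(series="0 0 0 0 -1;0 0 -1 0 -1;0 0 -1 0 -1")

```text
t: 15.15
position: [639.0, 89.9, 22.6]
tool_rot: [-0.0, -0.012, 1.0, -0.0]
force: [-6.1, -2.2, 13.8]
gripper_width: 58.1
gripper_force: 66.4
```

Request:
servo_tool(series="0 0 0 0 0.5;0 0 0 0 0.6;0 0 0 0 0.7;0 0 0 0 0.75;0 0 0 0 0.75")

```text
t: 15.65
position: [639.3, 90.3, 20.7]
tool_rot: [-0.0, -0.012, 1.0, 0.0]
force: [-0.4, -0.1, -0.2]
gripper_width: 74.6
gripper_force: 0.0
```

Request:
servo_tool(series="0 0 20 0 0.75;0 0 60 0 1;0 0 110 0 1;0 -20 155 0 1;0 -65 175 0 1")

```text
t: 16.15
position: [641.6, 27.2, 200.7]
tool_rot: [0.004, -0.014, 1.0, 0.0]
force: [0.7, -0.5, 0.3]
gripper_width: 85.5
gripper_force: 0.0
```

Request:
servo_tool(series="0 -45 15 0 1;0 -90 15 0 1;0 -130 15 0 1;0 -160 15 0 1;0 -160 15 0 1")

```text
t: 16.65
position: [639.1, -138.5, 210.8]
tool_rot: [0.0, -0.01, 1.0, -0.0]
force: [0.5, 0.7, -0.7]
gripper_width: 85.8
gripper_force: 0.0
```

Request:
servo_tool(series="0 0 0 0 1;0 0 0 0 1")

```text
t: 16.85
position: [639.2, -133.8, 210.6]
tool_rot: [-0.0, -0.012, 1.0, 0.0]
force: [0.2, -0.1, -0.1]
gripper_width: 85.1
gripper_force: 0.0
```

```bash
python3 look.py w7
```

```text
16.85 [ 639.2 -133.8  210.6] [-0.    -0.012  1.     0.   ] [ 0.2 -0.1 -0.1]
```

View pics/w7.png

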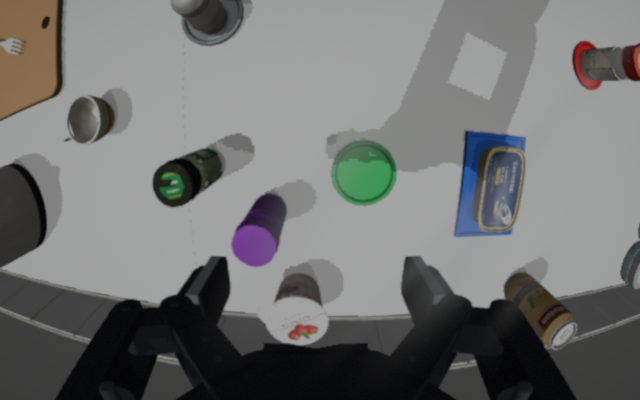

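The tin lies in the dish at (500,189). The green jar's top is at (174,183), with the purple jar's top at (256,246) next to it. The green coaster is at (364,172) and the yoghurt tub at (300,310).

```bash
python3 - <<'E'
from m import *
c,s=pickle.load(open("w7.pkl","rb"))
f=lambda z,*p:[wplane(c,u,v,s,z)[:2].round(1) for u,v in p]
print("dish",f(8,(467,131),(526,136),(511,237),(455,235)),"tin",f(29,(483,147),(525,152),(517,231),(476,229)))
print("grn",f(105,(174,183),(173,184)),"purple",f(105,(256,246)),"yog",f(71,(299,320)))
m,ce,st=msk(c,"green",(155,165,192,202)); print(f(105,ce))
m,ce,st=msk(c,"green",(325,135,402,210)); P=np.array([wplane(c,u,v,s,8)[:2] for u,v in cpts(m)],np.float32); print(cv2.minEnclosingCircle(P))
E
```

```text
dish [array([574.1,  40.6]), array([570.5, 131.3]), array([707.7, 135.2]), array([703.6,  43.5])] tin [array([589.3,  52.5]), array([589.4, 115.8]), array([690.5, 126.1]), array([687.3,  60.2])]
grn [array([ 621.6, -253.6]), array([ 622.5, -254.6])] purple [array([ 675.9, -183.5])] yog [array([ 781. , -148.2])]
[array([ 623.8, -255.7])]
((631.26318359375, -78.50885009765625), 35.150020599365234)
```

Request:
servo_tool(series="-8 -48 0 0 1;-16 -95 0 0 1;-16.5 -120 -5 0 1;-16.5 -120 -40 0 1;-16.5 -120 -80 0 1")

```text
t: 17.4
position: [624.4, -255.1, 131.8]
tool_rot: [0.002, -0.012, 1.0, -0.001]
force: [-0.4, 0.4, 0.0]
gripper_width: 85.4
gripper_force: 0.0
```

Request:
servo_tool(series="0 0 -35 0 1;0 0 -51 0 1;0 0 -51 0 1;0 0 -51 0 -1;0 0 -51 0 -1")

```text
t: 17.9
position: [624.4, -255.0, 82.0]
tool_rot: [0.002, -0.012, 1.0, -0.001]
force: [0.7, 0.3, -0.2]
gripper_width: 59.1
gripper_force: 0.0
```

Request:
servo_tool(series="0 0 0 0 -1;0 0 0 0 -1;0 0 0 0 -1;0 0 0 0 -1")

```text
t: 18.3
position: [624.0, -255.3, 81.9]
tool_rot: [0.002, -0.012, 1.0, -0.001]
force: [-0.1, 0.0, 6.7]
gripper_width: 39.4
gripper_force: 59.8
```

Request:
servo_tool(series="0 0 10 0 -1;0 0 35 0 -1;-8 0 75 0 -1;-20 15 112 0 -1;-22 55 115 0 -1")

```text
t: 18.8
position: [602.7, -202.6, 200.8]
tool_rot: [0.004, -0.01, 1.0, -0.002]
force: [1.4, 0.3, -2.1]
gripper_width: 39.1
gripper_force: 60.7
```

Request:
servo_tool(series="0 45 0 0 -1;12 85 -20 0 -1;25 112 -50 0 -1;29.5 121 -70 0 -1;29.5 121 -75 0 -1")

```text
t: 19.3
position: [629.2, -76.9, 118.0]
tool_rot: [-0.002, -0.013, 1.0, 0.0]
force: [-0.8, 0.3, -1.1]
gripper_width: 39.1
gripper_force: 60.7
```

Request:
servo_tool(series="0 0 0 0 -1;0 0 0 0 -1;0 0 0 0 -1")

```text
t: 19.6
position: [630.9, -79.9, 121.3]
tool_rot: [0.001, -0.011, 1.0, -0.0]
force: [0.3, -0.3, -1.4]
gripper_width: 39.3
gripper_force: 60.7
```

```bash
python3 look.py w8
```

```text
19.6 [630.9 -79.9 121.3] [ 0.001 -0.011  1.    -0.   ] [ 0.3 -0.3 -1.4]
```

View pics/w8.png

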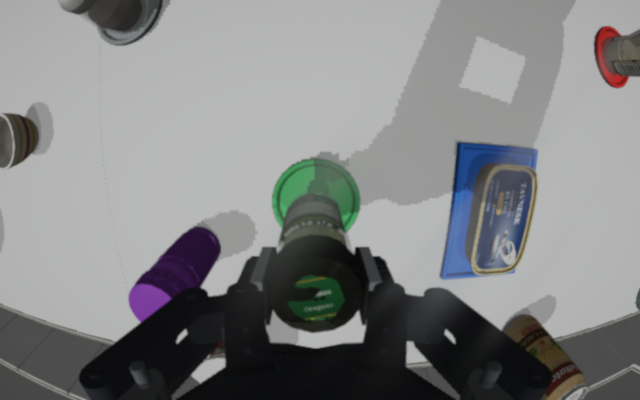

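The green jar hangs upright over its coaster, which is centred at about (316,195).

Request:
servo_tool(series="0 0 -20 0 -1;0 0 -30 0 -1;0 0 -34 0 -1;0 0 -36 0 -1;0 0 -36 0 -1")

```text
t: 20.15
position: [630.9, -79.2, 86.0]
tool_rot: [0.001, -0.012, 1.0, -0.0]
force: [-4.7, 0.7, 12.0]
gripper_width: 39.3
gripper_force: 61.9
```

Request:
servo_tool(series="0 0 0 0 -1;0 0 0 0 -1")

```text
t: 20.35
position: [630.9, -79.2, 86.0]
tool_rot: [0.001, -0.012, 1.0, -0.0]
force: [-3.8, -0.4, 11.8]
gripper_width: 39.7
gripper_force: 61.8
```

Request:
servo_tool(series="0 0 0 0 0;0 0 0 0 0.2;0 0 0 0 1;0 0 0 0 1;0 0 0 0 1")

```text
t: 20.85
position: [630.2, -78.7, 83.6]
tool_rot: [-0.0, -0.012, 1.0, 0.0]
force: [-0.7, -0.3, 0.0]
gripper_width: 85.1
gripper_force: 0.0
```

Request:
servo_tool(series="0 0 40 0 1;0 0 90 0 1;0 0 140 0 1;-40 20 150 0 1;-80 40 150 0 1")

```text
t: 21.35
position: [551.6, -38.8, 236.6]
tool_rot: [0.003, -0.012, 1.0, -0.0]
force: [-1.2, 0.3, -0.4]
gripper_width: 85.2
gripper_force: 0.0
```

Request:
servo_tool(series="0 0 0 0 1;0 0 0 0 1;0 0 0 0 1")

```text
t: 21.65
position: [551.4, -39.0, 234.0]
tool_rot: [0.001, -0.012, 1.0, -0.0]
force: [0.4, -0.2, 0.5]
gripper_width: 85.6
gripper_force: 0.0
```

```bash
python3 look.py w9
```

```text
21.65 [551.4 -39.  234. ] [ 0.001 -0.012  1.    -0.   ] [ 0.4 -0.2  0.5]
```

View pics/w9.png

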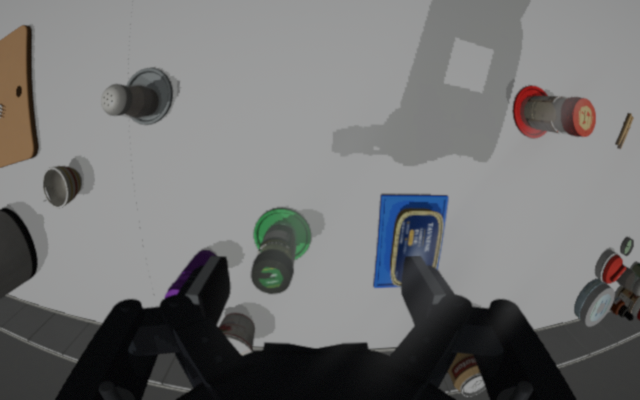

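All four are in place: mill (140,98), red jar (555,113), green jar (275,255) and tin (415,250). One numeric check of the tops, then I'll hand in if it passes.

```bash
python3 - <<'E'
from m import *
from plant import r
c,s=pickle.load(open("w9.pkl","rb"))
f=lambda z,u,v:wplane(c,u,v,s,z)[:2].round(1)
g,r_,m=f(109,271,275),f(110,580,117),f(90,114,100)
print("green",g,"(630,-78)","red",r_,"(448,256)","mill",m,"(448,-252)")
if max(np.hypot(*(g-[630,-78])),np.hypot(*(r_-[448,256])),np.hypot(*(m-[448,-252])))<13: print(r.sign_off())
E
```

```text
green [627.9 -79.9] (630,-78) red [450.5 243.2] (448,256) mill [ 456.3 -245.5] (448,-252)
```

```bash
python3 - <<'E'
from m import *
c,s=pickle.load(open("w9.pkl","rb"))
m,ce,st=msk(c,"red",(565,85,605,145)); print("cap",st[:4],ce,wplane(c,*ce,s,100)[:2])
m,ce,st=msk(c,"red",(505,75,560,145)); P=np.array([wplane(c,u,v,s,8)[:2] for u,v in cpts(m)],np.float32); print("coaster",cv2.minEnclosingCircle(P))
print("mill coaster edges",[wplane(c,u,v,s,8)[:2].round(1) for u,v in((149,68),(174,93),(140,124))])
for n,b,k in(("red",(490,65,610,155),5),("mill",(90,55,185,135),6)): pass
cv2.imwrite("pics/z9.png",cv2.hconcat([cv2.resize(c["color"][65:155,500:610],(396,324),interpolation=2),cv2.resize(c["color"][55:145,85:195],(396,324),interpolation=2)]))
E
```

```text
cap [573 101  22  35] [583.16600791 122.49802372] [454.72516671 261.23722441]
coaster ((446.4226379394531, 251.64637756347656), 35.562129974365234)
mill coaster edges [array([ 414.9, -249.6]), array([ 450.4, -213.1]), array([ 485.8, -264.4])]
```

View pics/z9.png

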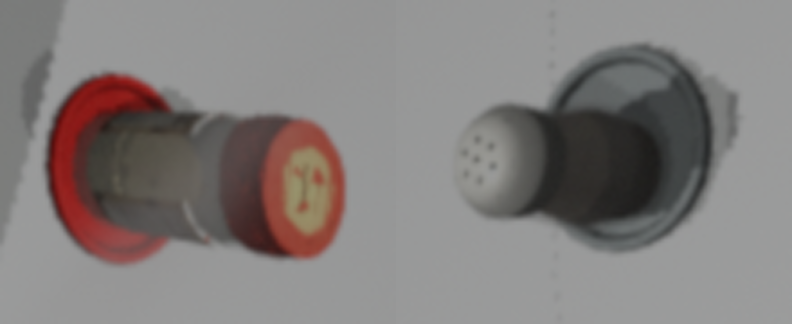

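In the enlarged crops both the red jar and the mill stand upright inside their rims. The red cap's true centre is about (585,117) and the mill's top about (110,99). That puts both within a few mm of their coaster centres, so my earlier hand-picked pixels were off.

```bash
python3 -c "
from plant import r
print(r.sign_off())"
```

```text
the job is handed in; nothing more can be done
None
```

The job is handed in. The last wrist pictures show the red jar, green jar and salt shaker upright in their own coasters and the tin lengthwise in the blue dish, and no move was made against the yoghurt tub or can. The hand-in call returned no verdict.

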